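# Check the squeeze lever of the honey funnel

### The arm

A 7-joint arm with a two-finger parallel gripper is mounted at the origin on the work surface. World frame = base frame: x ahead of the robot, y to its left, z up, the work surface at z = 0. Lengths are in mm, angles in rad, forces in N, time in s.
With the tool pointing down it reaches from about 400 to 850 mm from the base axis. Payload 4.4 kg.
Tool frame: the origin (TCP) lies where the fingers leave the gripper's body, on its centre line; the fingertips stand 97 mm ahead of it and the grasp point (between the pads) lies 78 mm ahead of it (robot.grip_point_offset is the distance from the TCP to the grasp point, in mm); z points along the fingers, y is the line along which they close (so a half turn about z gives the same grasp; the last joint's range is limited). The gripper opens to 94 mm and grips with 3 to 60 N. Pads are 16 mm wide; open, the fingers measure 119 mm over their backs; the gripper's body (75 mm by 177 mm) begins 78 mm behind the grasp point.
Start: joints at [1.26, 0.628, 0.038, 1.517, -0.027, 0.996, -0.02], TCP at [157.56, -630.628, 302.678] pointing down, gripper open.
Joint ranges: [-3.06, 3.06], [-0.37, 2.12], [-1.25, 1.32], [0.18, 2.47], [-1.1, 4.24], [0.23, 1.98], [-2.94, 2.94]. Speed limits (rad/s): [2.57, 2.57, 3.14, 3.14, 3.14, 3.14, 3.14].

### API

Orientations are given as a unit quaternion [w, x, y, z].
In Python, from station import robot gives the robot as it stands.
- The arm moves only by the shell command python3 -m inch 'ROWS' [FORCE]. ROWS is JSON, a list of rows, each a list of 5 numbers: the shift along the tool's x, y, z in mm, then the turn about the tool's z in degrees, then the opening, from 0 (shut) to 1 (fully open). A call has 1 to 5 rows; each row is the pose to reach, as a shift and turn from the pose commanded when the call began, along the tool's axes at that moment; what a row does not reach only later rows make up. A row lasts 1/10 s, in which the tool goes at most 50 mm and 8.59 degrees, less where a joint would pass 70% of its speed; a pose out of reach is approached as far as the arm can. A call with a gripper value outside its range is refused whole. The fingers move at their own pace and stop on an object; FORCE is the grip in N (left out, the last holds). Time passes only in rows, so rows that repeat a pose let the fingers close. It gives the time, the measured TCP pose, the force, the opening and the grip force at its end, in the units of the state.
- robot.observe(): the state, without advancing time (a new reading comes with each control period).
- robot.get_image(name): name is "side" or "top" or "wrist"; returns the picture (480x640x3 uint8, red, green, blue); there is no depth.
- robot.calibration(name): a dict with "vfov" (degrees; the focal length in pixels is half the picture's height over the tangent of half this angle, whatever the lens; pixels are square), "cx", "cy" (the principal point, pixels), "R" (3x3) and "t" (3): a world point X has camera coordinates R X + t; the wrist camera has in their place "tool_from_camera" (4x4, takes a point from camera to tool coordinates, whose origin is the TCP and whose axes are the flange's). Camera axes: x right, y down, z forward; pixel columns grow to the right and rows downward; lengths in mm; the calibration is good to about 2 mm. A picture is of the moment at which its call begins: read the wrist's pose just before it. calibration takes no time and is no camera call.
- robot.sign_off(): hands the job in; it is judged then, once.
The state is a dict: "t": time; "q": joint angles; "joint_velocities": joint speeds; "joint_torque": joint torques, N m; "tool_pos": TCP position; "tcp_rot": TCP orientation; "wrist_force": force on the tool from outside, world axes, zero at the start; "moment": the same for the moment, N m; "width": finger opening in mm; "grasp_force": force on a finger pad.
Only numpy, scipy, OpenCV 4.12 (cv2) and the standard library are available. Lean on these libraries where they do the work, as an engineer would, in place of code of your own. Each camera call takes 0.05 s, during which the arm holds its last target. There are 200 camera calls.

### The job

Check the empty honey funnel's squeeze lever: with the outside of the fingers, smoothly press the lever in towards its grip bar until it is firmly against its stop, short of the bar, and keep it pressed there for about two seconds. Then ease it back out under control, without letting it snap, and leave it at rest. Only push on the lever's outer side: do not pinch the lever, do not touch the grip bar, and leave the cup, honey pot, salt cellar and spoon alone.

Things in the scene. Friction and masses are not known exactly. Their poses are not given: they have to be found in the camera images.
- dispenser: steel pouring funnel (rim 132 mm across, 215 mm high; valve knob on top to 248 mm) on a round suction foot 180 mm across, fixed to the counter. Origin: centre of the foot's underside, on the funnel's axis. A post 190 mm high stands 76 mm along its own +y. Grip bar and lever reach out level along its own -y, 120 mm up; the lever is on the bar's +x side and swings level.
- grip_bar (a point): point on the axis of the fixed black round grip bar, 160 mm from the funnel's axis, 120 mm above the counter. The bar is 24 mm thick and level, runs from the funnel along the dispenser's own -y, and ends 230 mm from the funnel's axis; axes as the dispenser's. Two steel lugs on it hold the lever's hinge pin. Not to be touched.
- lever (a joint): squeeze lever's angle: 0 at rest, 0.45 rad off the bar's line; grows as it is pressed towards the bar; a built-in stop ends it at 0.32 rad, with about 20 mm left between lever and bar at the pressing point. Sprung outwards: the push at that point rises from about 1.5 N at first to 4.5 N just at the stop; more than that bears on the stop. Let go, it snaps back.
- lever_press (a point): pressing point on the lever's outer face at mid height (120 mm above the counter), 120 mm from the hinge pin; moves and turns with the lever. Its own +x points level out of the outer face, away from the bar (press along -x), z up, -y along the lever to its free end, 35 mm farther on.
- lever_hinge (a point): centre of the lever's upright hinge pin, 120 mm above the counter, at (22, -70) mm in the dispenser's frame. Axes as lever_press, which lies at (4, -120, 0) mm in them. The lever is a flat steel blade running 155 mm along -y, 24 mm high (108 to 132 mm above the counter), 8 mm thick, with a dark 3 mm rib on its inner face, where fingers have no business.
- teacup: white porcelain teacup, 84 mm across the rim, 60 mm high, handle along its +y reaching 61 mm from its axis. Origin: centre of the underside. Leave alone.
- honey_pot: glass honey pot with knobbed glass lid, 76 mm across, 98 mm high. Origin: centre of the underside. Leave alone.
- salt_cellar: small open terracotta salt cellar, 60 mm across, 40 mm high. Origin: centre of the underside. Leave alone.
- tablespoon: steel tablespoon lying flat, 190 mm long along its own x. Leave alone.

How it is judged (in metres and radians):
On the way, in this order (a step that is already met when the one before it is completed fails the run):
1. the lever is pressed firmly against its stop by the fingers and kept there for a second (value of joint lever above 0.3 rad and contact force between the fingers and lever_c0 above 5.5 N), for 1 s.
2. the lever is back at rest (value of joint lever below 0.03 rad), for 0.2 s.
At the end, for the whole second after the job is handed in: The lever was held firmly on its stop (joint above 0.30 rad, push above 5.5 N) for a second, was eased back, and rests within 0.03 rad of its rest position; cup, honey pot, salt cellar and spoon are at rest within 20 mm of where they stood (value of joint lever below 0.03 rad and distance of each of teacup, honey_pot, salt_cellar, tablespoon from where it was at the start of the episode below 0.02 m and linear speed of each of teacup, honey_pot, salt_cellar, tablespoon below 0.02 m/s); the robot touches nothing.
It fails at once if the lever is jabbed or snaps back (faster than 2 rad/s) (velocity of joint lever above 2 rad/s or velocity of joint lever below -2 rad/s).
It fails at once if the fingers touch the fixed grip bar (squeezing instead of pushing) (contact force between the arm and dispenser_c0 above 1 N or contact force between the arm and dispenser_c1 above 1 N).
It fails at once if the fingers touch the lever's inner side, as in a pinch (contact force between the arm and lever_c1 above 1 N).
It fails at once if the lever is forced with more than 40 N (contact force between the arm and lever_c0 above 40 N).
It fails at once if the cup, honey pot, salt cellar or spoon is shifted by more than 20 mm, lifted or knocked over (distance of any of teacup, honey_pot, salt_cellar, tablespoon from where it was at the start of the episode above 0.02 m).
It also fails if it takes over 51 s, if anything falls off the work surface, if the arm or the gripper's body presses on something with over 40 N, if the wrist force passes 120 N, or if a joint passes its speed limit or range.

## Working session

There is one attempt and no reset: what is moved stays moved. The work goes in short steps, Python scripts to look and compute and a shell command to move; the robot and the scene stay as the last step left them, time stands still between calls to the robot, and variables do not carry over. Pictures are saved under pics/ and viewed, at most 10 in all, crops included, and the job is handed in when it is done.

```bash
mkdir -p pics; python3 - <<'E'
from station import robot
import cv2,json,numpy as np
np.set_printoptions(precision=4,suppress=True)
s=robot.observe();print(s)
for n in("side","top"):
    im=robot.get_image(n);cv2.imwrite(f"pics/{n}0.png",im[:,:,::-1]);print(n,robot.calibration(n))
print(robot.calibration("wrist"))
E
```

```text
{'t': 0.0, 'q': array([ 1.2602,  0.6293,  0.0384,  1.5183, -0.027 ,  0.9963, -0.02  ]), 'joint_velocities': array([ 0.0002,  0.0012, -0.0005, -0.0024, -0.0003, -0.0004, -0.0017]), 'joint_torque': array([ -0.0005, -54.9736,   1.1434, -18.6633,  -0.0523,   0.0235,
         0.0001]), 'tool_pos': array([ 157.4372, -630.1656,  301.7908]), 'tcp_rot': array([-0.0009,  0.9925,  0.1221, -0.0001]), 'wrist_force': array([ 0.3321,  0.1649, -0.0265]), 'moment': array([ 0.0047, -0.0145,  0.0068]), 'grasp_force': 0.0, 'width': 94.2500431243599}
side {'vfov': 53.16696073351809, 'cx': 324.90688396768485, 'cy': 242.01512192685817, 'R': array([[-0.9924, -0.1224,  0.0091],
       [-0.0979,  0.7446, -0.6603],
       [ 0.074 , -0.6562, -0.7509]]), 't': array([ 610.3574,  101.2099, 1105.9046])}
top {'vfov': 57.64417008234867, 'cx': 317.00938165595176, 'cy': 236.04516222754262, 'R': array([[ 0.0474, -0.9989,  0.0058],
       [-0.9701, -0.0474, -0.2379],
       [ 0.2379,  0.0057, -0.9713]]), 't': array([ 14.0335, 625.6463, 711.7769])}
{'vfov': 65.41808282373734, 'cx': 325.4131893947291, 'cy': 238.34146666150863, 'tool_from_camera': array([[ -0.0004,  -0.9659,  -0.2591,  74.8853],
       [  1.    ,  -0.0003,  -0.0005,  -0.0447],
       [  0.0004,  -0.2591,   0.9659, -81.999 ],
       [  0.    ,   0.    ,   0.    ,   1.    ]])}
```

View pics/top0.png

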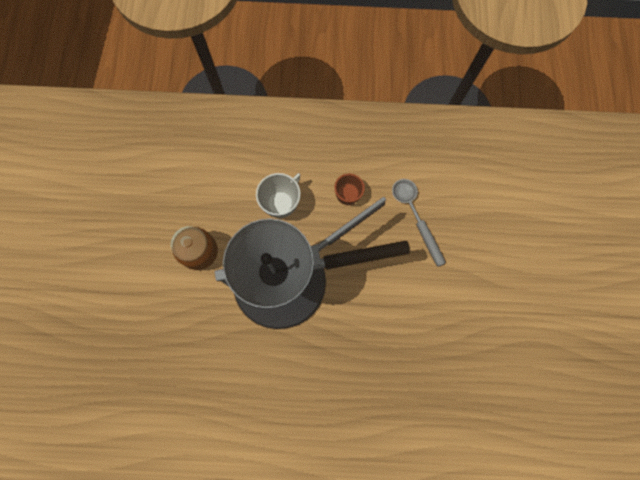

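View pics/side0.png

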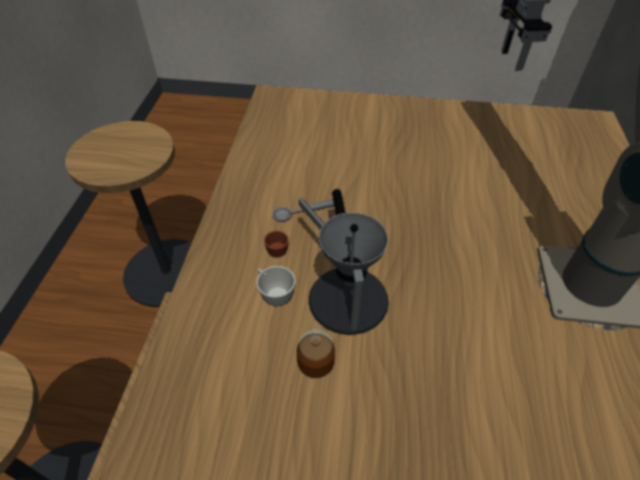

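The top view shows the funnel at about (270,265). The black bar runs to its end at (408,247), and the lever runs from (318,248) to its tip at (384,202) on the far side. The salt cellar is at (349,188), the cup at (279,195), the spoon bowl at (404,190) and the pot at (194,247). Next I'll cast rays.

```bash
cat > h.py <<'E'
import numpy as np,cv2
from station import robot
def cast(n,u,v,z):
    c=robot.calibration(n);f=240/np.tan(np.radians(c['vfov']/2))
    d=c['R'].T@np.array([(u-c['cx'])/f,(v-c['cy'])/f,1]);o=-c['R'].T@c['t']
    return o+d*(z-o[2])/d[2]
E
python3 - <<'E'
from h import *
np.set_printoptions(precision=1,suppress=True)
im=cv2.imread('pics/top0.png')
cv2.imwrite('pics/topc.png',cv2.resize(im[160:340,160:460],None,fx=2.6,fy=2.6,interpolation=cv2.INTER_CUBIC))
# foot ellipse from below edge, black bar mask
g=im.max(axis=2); m=((g<45)).astype(np.uint8); m[:, :325]=0; m[:,415:]=0;m[:235]=0;m[275:]=0
n,l,st,ce=cv2.connectedComponentsWithStats(m);i=1+st[1:,4].argmax();print(st[i])
ys,xs=np.where(l==i);r=cv2.minAreaRect(np.c_[xs,ys].astype(np.float32));print(r)
for p in cv2.boxPoints(r):print(p,cast('top',*p,120))
for nm,u,v,z in[('levtip',384,201,132),('levroot',320,248,132),('barend',408,247,120),('salt',349,188,40),('spoonbowl',404,190,8),('spoonend',441,263,3),('cup',279,195,60),('cuphandle',299,178,50),('funnelrim',269,263,215)]:print(nm,cast('top',u,v,z))
E
```

```text
[325 242  84  27 906]
((365.7884826660156, 254.4423065185547), (12.94366455078125, 84.91828918457031), 78.69007110595703)
[322.9 256.4] [578.6  32.3 120. ]
[406.2 239.8] [ 614.2 -107.7  120. ]
[408.7 252.5] [ 592.4 -111.9  120. ]
[325.4 269.1] [557.3  27.1 120. ]
levtip [677.5 -67.5 132. ]
levroot [590.2  37.9 132. ]
barend [ 601.8 -110.8  120. ]
salt [731.9 -13.2  40. ]
spoonbowl [ 744.9 -126.4    8. ]
spoonend [ 599.8 -199.5    3. ]
cup [704.1 119.5  60. ]
cuphandle [743.8  84.4  50. ]
funnelrim [546.4 111.1 215. ]
```

View pics/topc.png

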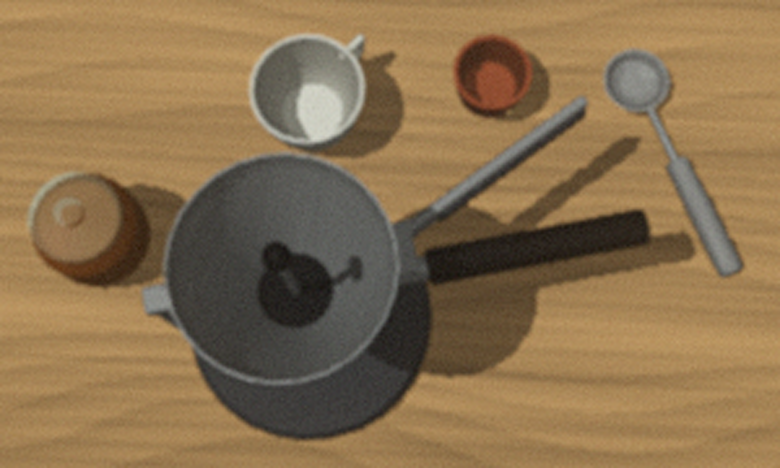

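The bar line and the rim agree on the dispenser: axis at about (546,112), with its x axis at +0.247 rad. That matches the tool x axis. I'll shut the fingers and travel at height.

```bash
python3 -m inch '[[20,-13,0,0,0],[60,-40,0,0,0],[100,-66,0,0,0],[145,-96,0,0,0],[190,-126,0,0,0]]' 20
python3 -m inch '[[40,-26,0,0,0],[80,-53,0,0,0],[120,-80,0,0,0],[160,-106,0,0,0],[200,-133,0,0,0]]'
python3 -m inch '[[40,-26,0,0,0],[80,-53,0,0,0],[120,-80,0,0,0],[160,-106,0,0,0],[190,-126,0,0,0]]'
python3 -m inch '[[30,-20,0,0,0],[60,-40,0,0,0],[90,-60,0,0,0],[98,-65,0,0,0],[98,-65,0,0,0]]'
python3 - <<'E'
from h import *
s=robot.observe();print(s['t'],s['tool_pos'],s['tcp_rot'],s['wrist_force'],s['width'])
for n in('top','wrist'):cv2.imwrite(f'pics/{n}1.png',robot.get_image(n)[:,:,::-1])
E
```

```text
t: 0.6
tool_pos: [306.7, -466.7, 302.4]
tcp_rot: [-0.0, 0.993, 0.122, -0.0]
wrist_force: [1.1, -0.5, 0.0]
width: 57.3
grasp_force: 0.0
t: 1.1
tool_pos: [468.6, -289.3, 302.5]
tcp_rot: [-0.0, 0.993, 0.122, -0.0]
wrist_force: [-0.0, -1.0, -1.0]
width: 17.6
grasp_force: 0.0
t: 1.6
tool_pos: [623.1, -119.2, 302.2]
tcp_rot: [-0.001, 0.992, 0.123, 0.0]
wrist_force: [-0.5, -0.1, 0.8]
width: 0.4
grasp_force: 0.0
t: 2.1
tool_pos: [701.1, -33.8, 301.6]
tcp_rot: [-0.0, 0.992, 0.124, -0.001]
wrist_force: [0.3, -0.3, 0.2]
width: 0.4
grasp_force: 0.0
2.1 [701.08466182 -33.81125044 301.6427573 ] [-4.22232088e-04  9.92337436e-01  1.23555460e-01 -5.32403157e-04] [ 0.25314898 -0.26878933  0.20871254] 0.430806229164415
```

View pics/wrist1.png

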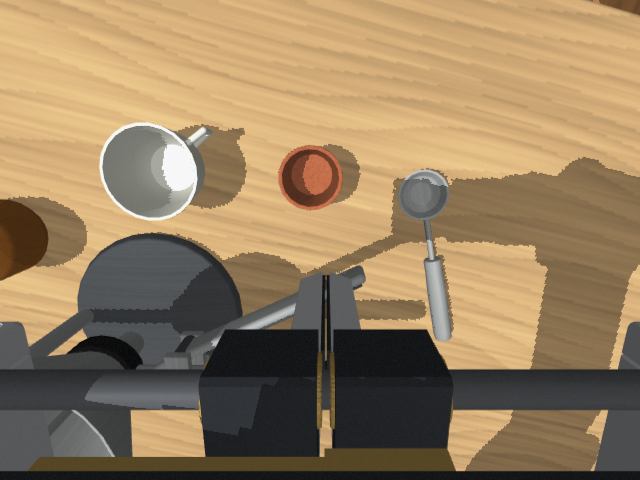

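The wrist view shows the lever running from its hinge at about (185,355) to its tip at (360,270). The shut fingertips at (325,280) hide part of it. I'll check the position by casting a ray from this view.

```bash
python3 - <<'E'
from h import *
from scipy.spatial.transform import Rotation as Ro
s=robot.observe();c=robot.calibration('wrist');T=c['tool_from_camera'];q=s['tcp_rot'];R=Ro.from_quat([q[1],q[2],q[3],q[0]]).as_matrix()
f=240/np.tan(np.radians(c['vfov']/2))
def w(u,v,z):
    d=R@T[:3,:3]@np.array([(u-c['cx'])/f,(v-c['cy'])/f,1]);o=s['tool_pos']+R@T[:3,3]
    return o+d*(z-o[2])/d[2]
a=-.0+2*np.arctan2(.1236,.9923);X=np.array([np.cos(a),np.sin(a)]);Y=np.array([-X[1],X[0]]);D=np.array([546.5,112])
for n,u,v,z in[('tip outer top',360,266,132),('tip inner top',364,274,132),('edge',290,297,132),('inner',290,309,132),('salt',310,177,40)]:
    p=w(u,v,z);e=p[:2]-D;print(n,p.round(1),'disp',(e@X).round(1),(e@Y).round(1))
e=s['tool_pos'][:2]-D;print('tcp disp',e@X,e@Y)
print('model tip outer', 22+155*np.sin(.45)+4*np.cos(.45),-70-155*np.cos(.45)+4*np.sin(.45))
E
```

```text
tip outer top [692.7 -64.6 132. ] disp 98.4 -207.1
tip inner top [687.6 -69.  132. ] disp 92.3 -210.1
edge [657.4 -21.4 132. ] disp 74.8 -156.5
inner [648.  -23.4 132. ] disp 65.2 -156.2
salt [735.4 -14.2  40. ] disp 152.2 -168.7
tcp disp 112.07689364670041 -182.50884222155383
model tip outer 93.02144619665138 -207.82943872822
```

```bash
python3 -m inch '[[10,-4,0,0,0],[20,-8,20,0,0],[20,-8,45,0,0],[20,-8,70,0,0],[20,-8,90,0,0]]'
python3 -m inch '[[0,0,8,0,0],[0,0,14,0,0],[0,0,14,0,0],[0,0,14,0,0],[0,0,14,0,0]]'
python3 -m inch '[[-3,0,0,0,0],[-6,0,0,0,0],[-9,0,0,0,0],[-12,0,0,0,0],[-14,0,0,0,0]]'
python3 - <<'E'
from h import *
print(robot.observe()['wrist_force'])
for n in('side','wrist'):cv2.imwrite(f'pics/{n}2.png',robot.get_image(n)[:,:,::-1])
E
```

```text
t: 2.7
tool_pos: [717.9, -24.4, 211.5]
tcp_rot: [0.0, 0.993, 0.121, -0.001]
wrist_force: [-1.2, 0.1, 0.6]
width: 0.6
grasp_force: 0.0
t: 3.2
tool_pos: [718.9, -23.2, 200.0]
tcp_rot: [0.0, 0.993, 0.122, 0.001]
wrist_force: [-0.1, 0.4, 0.5]
width: 0.6
grasp_force: 0.0
t: 3.7
tool_pos: [704.3, -26.7, 198.8]
tcp_rot: [0.0, 0.993, 0.122, -0.0]
wrist_force: [-0.3, 0.1, 0.5]
width: 0.6
grasp_force: 0.0
[-0.27547427  0.07419939  0.50210379]
```

View pics/wrist2.png

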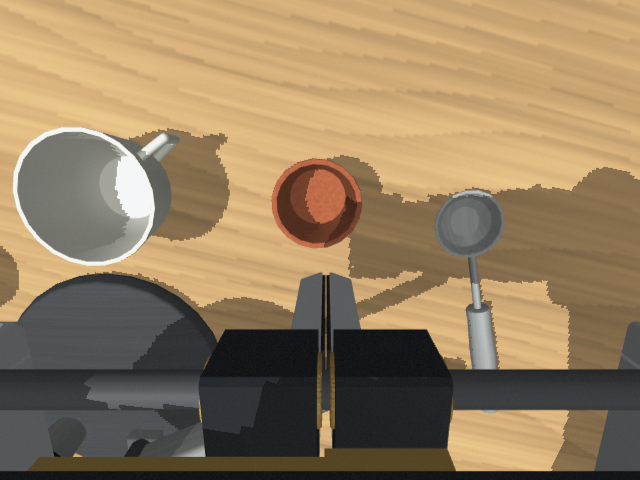

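The fingers are on the lever's outer side and clear of the salt cellar. Next I'll approach and press.

```bash
for i in 1; do python3 -m inch '[[-4,0,0,0,0],[-8,0,0,0,0],[-12,0,0,0,0],[-16,0,0,0,0],[-20,0,0,0,0]]'; done
python3 -m inch '[[-2,0,0,0,0],[-4,0,0,0,0],[-6,0,0,0,0],[-8,0,0,0,0],[-10,0,0,0,0]]'
python3 -m inch '[[-2,0,0,0,0],[-4,0,0,0,0],[-6,0,0,0,0],[-8,0,0,0,0],[-10,0,0,0,0]]'
python3 -m inch '[[-2,0,0,0,0],[-4,0,0,0,0],[-6,0,0,0,0],[-6,0,0,0,0],[-6,0,0,0,0]]'
python3 - <<'E'
from h import *
s=robot.observe();e=s['tool_pos'][:2]-[546.5,112]
print('disp',e@[.97,.2425],e@[-.2425,.97],s['wrist_force'])
E
```

```text
t: 4.3
tool_pos: [684.9, -31.5, 198.7]
tcp_rot: [0.0, 0.993, 0.122, -0.0]
wrist_force: [-0.5, 0.9, -0.0]
width: 0.3
grasp_force: 0.0
t: 4.8
tool_pos: [676.3, -33.8, 199.0]
tcp_rot: [0.0, 0.993, 0.122, 0.001]
wrist_force: [1.6, -0.4, -0.0]
width: 0.3
grasp_force: 0.9
t: 5.3
tool_pos: [666.1, -36.4, 198.9]
tcp_rot: [0.0, 0.993, 0.122, 0.0]
wrist_force: [2.2, -0.4, -0.2]
width: 0.5
grasp_force: 1.3
t: 5.8
tool_pos: [660.1, -37.8, 198.8]
tcp_rot: [0.0, 0.993, 0.122, 0.0]
wrist_force: [3.5, -0.5, 0.6]
width: 0.7
grasp_force: 1.4
disp 73.92118122248007 -172.82854795781554 [ 3.52083748 -0.48929506  0.63032347]
```

Contact came at about x = 92 in the dispenser frame, and the force is rising as the spring should. The stop should be at about 53.

```bash
python3 -m inch '[[-2,0,0,0,0],[-4,0,0,0,0],[-6,0,0,0,0],[-8,0,0,0,0],[-10,0,0,0,0]]'
python3 -m inch '[[-1.5,0,0,0,0],[-3,0,0,0,0],[-4,0,0,0,0],[-5,0,0,0,0],[-5,0,0,0,0]]'
python3 -m inch '[[-1,0,0,0,0],[-2,0,0,0,0],[-3,0,0,0,0],[-3,0,0,0,0],[-3,0,0,0,0]]'
python3 - <<'E'
from h import *
s=robot.observe();e=s['tool_pos'][:2]-[546.5,112]
print('disp',e@[.97,.2425],e@[-.2425,.97],s['wrist_force'])
E
```

```text
t: 6.3
tool_pos: [650.4, -40.4, 198.8]
tcp_rot: [0.0, 0.993, 0.122, 0.0]
wrist_force: [4.6, -0.5, -0.7]
width: 0.7
grasp_force: 1.9
t: 6.8
tool_pos: [645.7, -41.6, 198.8]
tcp_rot: [0.0, 0.993, 0.122, 0.0]
wrist_force: [5.3, -2.2, -0.4]
width: 0.4
grasp_force: 2.0
t: 7.3
tool_pos: [642.9, -42.5, 198.8]
tcp_rot: [0.0, 0.993, 0.122, 0.001]
wrist_force: [6.5, -0.8, -0.4]
width: 0.8
grasp_force: 2.2
disp 56.08380737703 -173.24682630124218 [ 6.50228938 -0.80379307 -0.44596351]
```

```bash
python3 -m inch '[[-0.5,0,0,0,0],[-1,0,0,0,0],[-1.5,0,0,0,0],[-1.5,0,0,0,0],[-1.5,0,0,0,0]]'
python3 -m inch '[[-0.5,0,0,0,0],[-1,0,0,0,0],[-1.5,0,0,0,0],[-1.5,0,0,0,0],[-1.5,0,0,0,0]]'
python3 - <<'E'
from h import *
s=robot.observe();e=s['tool_pos'][:2]-[546.5,112]
print('disp',e@[.97,.2425],e@[-.2425,.97],s['wrist_force'])
E
```

```text
t: 7.8
tool_pos: [641.6, -43.0, 198.9]
tcp_rot: [0.0, 0.993, 0.122, 0.001]
wrist_force: [5.9, -2.6, -0.2]
width: 0.6
grasp_force: 2.2
t: 8.3
tool_pos: [640.2, -43.4, 198.9]
tcp_rot: [0.0, 0.993, 0.122, 0.001]
wrist_force: [5.5, -2.1, -0.4]
width: 0.7
grasp_force: 2.3
disp 53.219302488711705 -173.46957365028152 [ 5.47778496 -2.05121148 -0.40108477]
```

```bash
python3 -m inch '[[-0.5,0,0,0,0],[-1,0,0,0,0],[-1.5,0,0,0,0],[-1.5,0,0,0,0],[-1.5,0,0,0,0]]'
python3 -m inch '[[-0.5,0,0,0,0],[-1,0,0,0,0],[-1.5,0,0,0,0],[-1.5,0,0,0,0],[-1.5,0,0,0,0]]'
python3 - <<'E'
from h import *
s=robot.observe();e=s['tool_pos'][:2]-[546.5,112]
print('disp',e@[.97,.2425],e@[-.2425,.97],s['wrist_force'])
for n in('top','side'):cv2.imwrite(f'pics/{n}3.png',robot.get_image(n)[:,:,::-1])
E
```

```text
t: 8.8
tool_pos: [639.3, -43.8, 198.9]
tcp_rot: [0.001, 0.993, 0.122, 0.001]
wrist_force: [5.7, -1.1, -2.0]
width: 0.7
grasp_force: 2.8
t: 9.3
tool_pos: [638.8, -43.9, 199.0]
tcp_rot: [0.001, 0.993, 0.122, 0.003]
wrist_force: [9.5, -1.9, -4.4]
width: 0.7
grasp_force: 4.0
disp 51.77491492429273 -173.60698813007926 [ 9.52362422 -1.88638906 -4.37580874]
```

The motion has stalled and the force is jumping, so this is the stop. I'll press a little firmer and hold.

```bash
python3 -m inch '[[-0.5,0,0,0,0],[-1,0,0,0,0],[-1.5,0,0,0,0],[-1.5,0,0,0,0],[-1.5,0,0,0,0]]'
for i in 1 2 3 4; do python3 -m inch '[[0,0,0,0,0],[0,0,0,0,0],[0,0,0,0,0],[0,0,0,0,0],[0,0,0,0,0]]' | egrep 'pos|wrist'; done
```

```text
t: 9.9
tool_pos: [638.4, -44.0, 199.1]
tcp_rot: [0.001, 0.992, 0.122, 0.004]
wrist_force: [11.4, -1.8, -6.4]
width: 0.6
grasp_force: 5.1
tool_pos: [638.4, -44.0, 199.1]
wrist_force: [13.0, -1.1, -5.0]
tool_pos: [638.4, -44.0, 199.1]
wrist_force: [11.5, -1.4, -5.8]
tool_pos: [638.4, -44.0, 199.1]
wrist_force: [10.2, -1.6, -6.3]
tool_pos: [638.4, -44.0, 199.1]
wrist_force: [11.9, -1.6, -5.4]
```

View pics/top3.png

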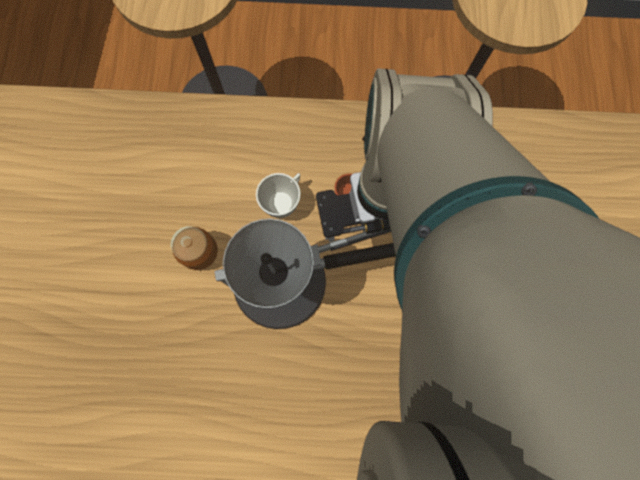

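The top view shows the lever nearly parallel to the bar at (322,248)–(372,234), with a gap left between them. It held at about 12 N for over 2 s. Now I'll ease it back.

```bash
python3 -m inch '[[1,0,0,0,0],[2,0,0,0,0],[3,0,0,0,0],[4.5,0,0,0,0],[6,0,0,0,0]]'
for k in 1; do python3 -m inch '[[2,0,0,0,0],[4,0,0,0,0],[6,0,0,0,0],[8,0,0,0,0],[10,0,0,0,0]]'; done
python3 -m inch '[[2,0,0,0,0],[4,0,0,0,0],[6,0,0,0,0],[8,0,0,0,0],[10,0,0,0,0]]'
python3 -m inch '[[2,0,0,0,0],[4,0,0,0,0],[6,0,0,0,0],[8,0,0,0,0],[10,0,0,0,0]]'
python3 -m inch '[[2,0,0,0,0],[4,0,0,0,0],[6,0,0,0,0],[8,0,0,0,0],[10,0,0,0,0]]'
```

```text
t: 12.4
tool_pos: [641.6, -42.8, 198.9]
tcp_rot: [0.0, 0.993, 0.122, 0.001]
wrist_force: [6.0, -0.9, 0.2]
width: 0.7
grasp_force: 2.2
t: 12.9
tool_pos: [650.5, -38.8, 198.7]
tcp_rot: [-0.001, 0.992, 0.122, -0.0]
wrist_force: [2.2, 3.2, 2.8]
width: 0.6
grasp_force: 1.7
t: 13.4
tool_pos: [660.1, -37.4, 198.2]
tcp_rot: [-0.0, 0.993, 0.122, -0.001]
wrist_force: [1.0, 3.1, -0.1]
width: 0.3
grasp_force: 1.3
t: 13.9
tool_pos: [670.3, -35.4, 198.7]
tcp_rot: [0.0, 0.993, 0.122, -0.0]
wrist_force: [0.1, 2.1, -1.0]
width: 0.7
grasp_force: 0.9
t: 14.4
tool_pos: [680.0, -33.2, 198.7]
tcp_rot: [0.0, 0.993, 0.122, -0.0]
wrist_force: [-0.5, -0.1, -0.1]
width: 0.5
grasp_force: 0.0
```

Contact was lost at about x = 92, where it began, so the lever is at rest. I'll move clear, rise and check.

```bash
python3 -m inch '[[5,0,0,0,0],[12,0,0,0,0],[20,0,0,0,0],[25,0,0,0,0],[25,0,0,0,0]]'
python3 -m inch '[[0,0,-20,0,0],[0,0,-50,0,0],[0,0,-80,0,0],[0,0,-105,0,0],[0,0,-105,0,0]]'
python3 -m inch '[[0,0,0,0,0],[0,0,0,0,0],[0,0,0,0,0]]'
python3 - <<'E'
from h import *
print(robot.observe()['wrist_force'])
for n in('wrist',):cv2.imwrite(f'pics/{n}4.png',robot.get_image(n)[:,:,::-1])
E
```

```text
t: 14.9
tool_pos: [705.0, -26.3, 198.5]
tcp_rot: [-0.0, 0.992, 0.122, 0.0]
wrist_force: [-0.2, 0.7, -0.5]
width: 0.4
grasp_force: 0.0
t: 15.4
tool_pos: [705.9, -26.9, 308.0]
tcp_rot: [0.001, 0.993, 0.122, 0.004]
wrist_force: [0.4, 0.3, 0.3]
width: 0.4
grasp_force: 0.0
t: 15.7
tool_pos: [703.5, -26.7, 301.9]
tcp_rot: [-0.0, 0.993, 0.122, -0.002]
wrist_force: [0.2, -0.4, -0.2]
width: 0.5
grasp_force: 0.0
[ 0.24004043 -0.43311711 -0.23676246]
```

View pics/wrist4.png

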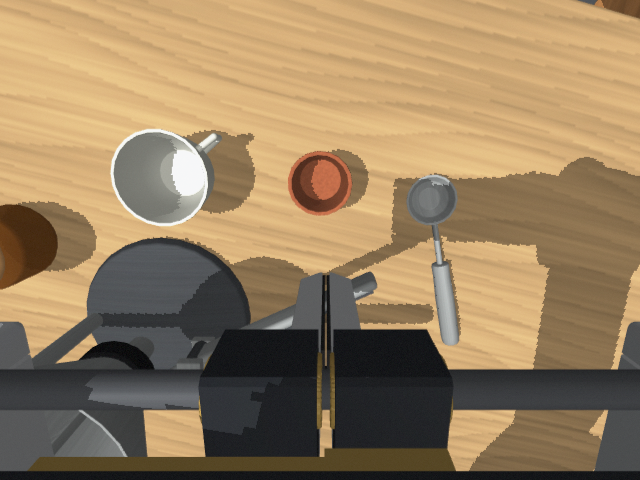

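The lever tip at (372,276) has shifted in the picture by the same amount as all the other objects. So the lever is back at rest, nothing else moved, and the robot touches nothing.

```bash
python3 -c "from station import robot;print(robot.sign_off())"
```

```text
the job is handed in; nothing more can be done
None
```

I pressed the lever onto its stop and held it there at about 12 N for over 2 s, then eased it back to rest; the last picture shows nothing else moved, and the job is handed in (no verdict was returned).

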